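Find the anvil's soft foot and press its shim flat

TASK

The dark grey anvil block rocks on one of its four feet: press down on the feet with the fingertips to find the one that dips, then press the orange tail of that foot's shim all the way down flat, and press the foot once more for a moment to check that it is now solid. Only press: grip and lift nothing, leave the other three shims cocked up, and do not shift the anvil, the level on it or the things standing around.

Things in the scene. Friction and masses are not known exactly. Their poses are not given: they have to be found in the camera images.
- anvil: Anvil of a soil compactor: dark grey steel block 160 (x) x 120 (y) x 36 mm, about 3 kg, standing loose. Origin: centre of its underside, 26 mm above the bench, z up. On top a black turntable and a zinc-yellow base plate with wing nuts, all within 70 mm above the origin. Four feet stick out of its long sides; one is not carried, the other three are solid. It cannot be seen which.
- foot_pp (a point): Middle of the flat top of the anvil's foot at own x = +60, y = +95 mm, where it is pressed; 38 mm above the bench. The foot is an ear 32 mm wide (x), 12 mm thick, reaching 58 mm out from the block's side. If it is the one not carried, it dips 3.5 mm under about 3 N (the anvil tilts 0.034 rad) and comes back up by itself; a solid foot does not give.
- foot_pm (a point): Middle of the flat top of the anvil's foot at own x = +60, y = -95 mm, where it is pressed; 38 mm above the bench. The foot is an ear 32 mm wide (x), 12 mm thick, reaching 58 mm out from the block's side. If it is the one not carried, it dips 3.5 mm under about 3 N (the anvil tilts 0.034 rad) and comes back up by itself; a solid foot does not give.
- foot_mp (a point): Middle of the flat top of the anvil's foot at own x = -60, y = +95 mm, where it is pressed; 38 mm above the bench. The foot is an ear 32 mm wide (x), 12 mm thick, reaching 58 mm out from the block's side. If it is the one not carried, it dips 3.5 mm under about 3 N (the anvil tilts 0.034 rad) and comes back up by itself; a solid foot does not give.
- foot_mm (a point): Middle of the flat top of the anvil's foot at own x = -60, y = -95 mm, where it is pressed; 38 mm above the bench. The foot is an ear 32 mm wide (x), 12 mm thick, reaching 58 mm out from the block's side. If it is the one not carried, it dips 3.5 mm under about 3 N (the anvil tilts 0.034 rad) and comes back up by itself; a solid foot does not give.
- shim_a (a joint): Hinge of rocker shim A, rad: 0 to 0.03 at the start = orange tail cocked up about 14 degrees, 0.25 = tail flat on its stop. Stiff by friction: it goes down under about 9 N on the orange pad and stays where left. Flat, it packs the gap under a foot not carried; under a solid foot it jacks the anvil up 3 mm. The four look alike; which stands under which foot varies.
- shim_a_tail (a point): Middle of the orange pad on top of the tail of shim A, where it is pressed: pad 28 x 24 mm, 4 mm thick. It lies 62 mm from the foot's centre towards the anvil's own -x and sinks 12 mm, to 23 mm above the bench, when pressed flat.
- shim_a_seat (a point): Seat of shim A, 26 mm above the bench, straight below the centre of the foot that this shim serves.
- shim_b (a joint): Hinge of rocker shim B, rad: 0 to 0.03 at the start = orange tail cocked up about 14 degrees, 0.25 = tail flat on its stop. Stiff by friction: it goes down under about 9 N on the orange pad and stays where left. Flat, it packs the gap under a foot not carried; under a solid foot it jacks the anvil up 3 mm. The four look alike; which stands under which foot varies.
- shim_b_tail (a point): Middle of the orange pad on top of the tail of shim B, where it is pressed: pad 28 x 24 mm, 4 mm thick. It lies 62 mm from the foot's centre towards the anvil's own -x and sinks 12 mm, to 23 mm above the bench, when pressed flat.
- shim_b_seat (a point): Seat of shim B, 26 mm above the bench, straight below the centre of the foot that this shim serves.
- shim_c (a joint): Hinge of rocker shim C, rad: 0 to 0.03 at the start = orange tail cocked up about 14 degrees, 0.25 = tail flat on its stop. Stiff by friction: it goes down under about 9 N on the orange pad and stays where left. Flat, it packs the gap under a foot not carried; under a solid foot it jacks the anvil up 3 mm. The four look alike; which stands under which foot varies.
- shim_c_tail (a point): Middle of the orange pad on top of the tail of shim C, where it is pressed: pad 28 x 24 mm, 4 mm thick. It lies 62 mm from the foot's centre towards the anvil's own -x and sinks 12 mm, to 23 mm above the bench, when pressed flat.
- shim_c_seat (a point): Seat of shim C, 26 mm above the bench, straight below the centre of the foot that this shim serves.
- shim_d (a joint): Hinge of rocker shim D, rad: 0 to 0.03 at the start = orange tail cocked up about 14 degrees, 0.25 = tail flat on its stop. Stiff by friction: it goes down under about 9 N on the orange pad and stays where left. Flat, it packs the gap under a foot not carried; under a solid foot it jacks the anvil up 3 mm. The four look alike; which stands under which foot varies.
- shim_d_tail (a point): Middle of the orange pad on top of the tail of shim D, where it is pressed: pad 28 x 24 mm, 4 mm thick. It lies 62 mm from the foot's centre towards the anvil's own -x and sinks 12 mm, to 23 mm above the bench, when pressed flat.
- shim_d_seat (a point): Seat of shim D, 26 mm above the bench, straight below the centre of the foot that this shim serves.
- level: Round bullseye spirit level, 34 mm diameter x 10 mm, standing loose on the middle of the anvil's yellow base plate; leave it there. Origin: centre of its underside.
- bolt_a: Hold-down bolt standing on its hexagon head on the steel sole plate, 53 mm high; leave it. Origin: underside of the head.
- bolt_b: Second hold-down bolt, as the first.
- mould: Loose zinc-yellow compaction mould, tube 112 mm diameter x 87 mm with two lugs; leave it. Origin: centre of its underside.
- collar: Loose zinc-yellow mould collar, tube 112 mm diameter x 60 mm with two lugs; leave it. Origin: centre of its underside.
- wrench: Steel wrench 190 mm long lying on the bench; leave it.
- tin: Aluminium sample tin 83 mm diameter x 46 mm with lid; leave it.

How it is judged (in metres and radians):
On the way, in this order (a step that is already met when the one before it is completed fails the run):
1. the foot that rocks has been pressed and has dipped (angle between anvil's own z axis and vertical above 0.018 rad and contact force between the fingers and anvil above 1 N), for 0.05 s.
2. the tail of one shim is pressed flat (value of joint any of shim_a, shim_b, shim_c, shim_d above 0.215 rad), for 0.1 s.
3. the foot over that shim is pressed with more than 3 N and the anvil stays level (((value of joint shim_a above 0.215 rad and horizontal distance between the grasp point and shim_a_seat below 0.05 m and contact force between the fingers and anvil above 3 N and angle between anvil's own z axis and vertical below 0.008 rad) or (value of joint shim_b above 0.215 rad and horizontal distance between the grasp point and shim_b_seat below 0.05 m and contact force between the fingers and anvil above 3 N and angle between anvil's own z axis and vertical below 0.008 rad) or (value of joint shim_c above 0.215 rad and horizontal distance between the grasp point and shim_c_seat below 0.05 m and contact force between the fingers and anvil above 3 N and angle between anvil's own z axis and vertical below 0.008 rad) or (value of joint shim_d above 0.215 rad and horizontal distance between the grasp point and shim_d_seat below 0.05 m and contact force between the fingers and anvil above 3 N and angle between anvil's own z axis and vertical below 0.008 rad))), for 0.2 s.
At the end, for the whole second after the job is handed in: Exactly one shim is flat (hinge above 0.215 rad) and the other three are still up (below 0.08 rad); the anvil is at rest, level within 0.008 rad and within 6 mm of its start, with the level still on the middle of it. A shim pressed under a solid foot jacks the anvil out of level and so fails (((value of joint shim_a above 0.215 rad and value of joint each of shim_b, shim_c, shim_d below 0.08 rad) or (value of joint shim_b above 0.215 rad and value of joint each of shim_a, shim_c, shim_d below 0.08 rad) or (value of joint shim_c above 0.215 rad and value of joint each of shim_a, shim_b, shim_d below 0.08 rad) or (value of joint shim_d above 0.215 rad and value of joint each of shim_a, shim_b, shim_c below 0.08 rad)) and angle between anvil's own z axis and vertical below 0.008 rad and distance of anvil from where it was at the start of the episode below 0.006 m and linear speed of anvil below 0.01 m/s and horizontal distance between level and anvil below 0.025 m); the robot touches nothing.
It fails at once if the anvil is lifted or shoved (8 mm) or tipped (0.07 rad) (distance of anvil from where it was at the start of the episode above 0.008 m or angle between anvil's own z axis and vertical above 0.07 rad).
It fails at once if the spirit level is lifted or shoved off the middle of the anvil (distance of level from where it was at the start of the episode above 0.02 m).
It fails at once if a thing standing around is moved by more than 20 mm or knocked over (distance of any of bolt_a, bolt_b, mould, collar, wrench, tin from where it was at the start of the episode above 0.02 m or angle between any of bolt_a, bolt_b, mould, collar, tin's own z axis and vertical above 0.4 rad).
It also fails if it takes over 72 s, if anything falls off the work surface, if the arm or the gripper's body presses on something with over 40 N, if the wrist force passes 120 N, or if a joint passes its speed limit or range.

ROBOT

A 7-joint arm with a two-finger parallel gripper is mounted at the origin on the work surface. World frame = base frame: x ahead of the robot, y to its left, z up, the work surface at z = 0. Lengths are in mm, angles in rad, forces in N, time in s.
With the tool pointing down it reaches from about 400 to 850 mm from the base axis. Payload 4.4 kg.
Tool frame: the origin (TCP) lies between the finger pads; the fingertips stand 14 mm ahead of it and the grasp point (between the pads) lies 5 mm behind it (tip_reach is the y of the fingertips in the tool frame, in mm); y points along the fingers, z is the direction in which the jaws open and shut, and the axes are right-handed (so a half turn about y gives the same grasp; the last joint's range is limited). The gripper opens to 94 mm and grips with 3 to 60 N. Pads are 16 mm wide; open, the fingers measure 119 mm over their backs; the gripper's body (75 mm by 177 mm) begins 78 mm behind the grasp point.
Start: joints at [1.108, 0.628, 0.038, 1.517, -0.027, 0.996, -0.02], TCP at [251.233, -599.5, 219.478] pointing down, gripper open.
Joint ranges: [-3.06, 3.06], [-0.37, 2.12], [-1.25, 1.32], [0.18, 2.47], [-1.1, 4.24], [0.23, 1.98], [-2.94, 2.94]. Speed limits (rad/s): [2.57, 2.57, 3.14, 3.14, 3.14, 3.14, 3.14].

INTERFACE

Orientations are given as a unit quaternion [w, x, y, z].
In Python, from plant import read_state, snapshot, get_calibration, job_done, tip_reach gives the robot as it stands.
- The arm moves only by the tool jog_arm, never from a script. Its argument "moves" is a list of rows, each a list of 3 entries, a list of its own where there are three numbers: the shift along the tool's x, y, z in m, then the turn, a rotation vector about the tool's x, y, z in rad, then the opening, from -1 (shut) to 1 (fully open), so that 0 is half open. In form: [[[dx, dy, dz], [rx, ry, rz], hand], ...]. A call has exactly 5 rows; each row is the pose to reach, as a shift and turn from the pose measured when the call began, along the tool's axes at that moment; what a row does not reach only later rows make up. A row lasts 1/12 s, in which the tool goes at most 41.7 mm and 7.16 degrees, less where a joint would pass 70% of its speed; a pose out of reach is approached as far as the arm can. A call with a gripper value outside its range is refused whole. The fingers move at their own pace and stop on an object; "newtons" is the grip in N (left out, the last holds). Time passes only in rows, so rows that repeat a pose let the fingers close, or fill a call up. It gives the time, the measured TCP pose, the force and the opening at its end, in the units of the state.
- read_state(): the state, without advancing time (a new reading comes with each control period).
- snapshot(name): name is "scene" or "top" or "wrist"; returns the picture (384x512x3 uint8, red, green, blue); there is no depth.
- get_calibration(name): a dict with "fx", "fy", "cx", "cy" (pixels), "k1" (the pictures are not rectified: a ray, as slopes to the right and down, at radius r is drawn at 1 + k1 r^2 times it, then the intrinsics apply), "world_from_camera" (4x4, takes a point from camera to world coordinates). Camera axes: x right, y down, z forward; pixel columns grow to the right and rows downward; lengths in mm; the calibration is good to about 2 mm. A picture is of the moment at which its call begins: read the wrist's pose just before it. get_calibration takes no time and is no camera call; for the wrist camera it gives the pose at the moment of the call.
- job_done(): hands the job in, once; it reports no verdict.
The state is a dict: "time_s": time; "q": joint angles; "joint_velocities": joint speeds; "joint_efforts": joint torques, N m; "eef_pos": TCP position; "tcp_rot": TCP orientation; "wrist_force": force on the tool from outside, world axes, zero at the start; "ft_torque": the same for the moment, N m; "gripper_width": finger opening in mm.
Only numpy, scipy, OpenCV 4.12 (cv2) and the standard library are available. Lean on these libraries where they do the work, as an engineer would, in place of code of your own. Each camera call takes 0.05 s, during which the arm holds its last target.

## Working session

There is one attempt and no reset: what is moved stays moved. The work goes in short steps, Python scripts to look and compute and a tool call to move; the robot and the scene stay as the last step left them, time stands still between calls to the robot, and variables do not carry over. Pictures are saved under pics/ and viewed, and the job is handed in when it is done.

Besides the shell and the picture viewer there is one more tool, called after "Call:" as name(argument=value, ...) on one line, values as JSON. jog_arm: Moves the arm, as the interface text tells. Its arguments: {"type":"object","properties":{"moves":{"type":"array","items":{"type":"array"}},"newtons":{"type":"number"}},"required":["moves"]}

```bash
ls; mkdir -p pics
python3 - <<'E'
from plant import *
import cv2
s=read_state();print(s, tip_reach)
for n in("scene","top","wrist"):
    c=get_calibration(n);print(n,c)
    cv2.imwrite(f"pics/{n}0.png",snapshot(n)[:,:,::-1])
E
```

```text
pics
{'time_s': 0.0, 'q': array([ 1.10818467,  0.6293226 ,  0.03843167,  1.51838482, -0.02697188,
        0.99631336, -0.0200228 ]), 'joint_velocities': array([ 3.06050651e-04,  1.40332396e-03,  5.29799746e-04, -3.03537985e-05,
        1.58118541e-03,  1.35912225e-03,  6.57478697e-04]), 'joint_efforts': array([-3.64218249e-04, -5.49731326e+01,  1.14359569e+00, -1.86633271e+01,
       -5.22193371e-02,  2.38227414e-02,  1.68176584e-04]), 'eef_pos': array([ 250.98049309, -598.87485994,  218.56380964]), 'tcp_rot': array([ 0.13922789, -0.13952324,  0.69389352, -0.69257537]), 'wrist_force': array([0.1436237 , 0.32094688, 0.3312204 ]), 'ft_torque': array([-0.01922615, -0.04288629,  0.02594706]), 'gripper_width': 94.31122221327377} 14.0
scene {'fx': 403.1168856533565, 'fy': 403.1168856533565, 'cx': 256.98533494587195, 'cy': 190.42650554427075, 'k1': -0.0610633560201356, 'world_from_camera': array([[ 7.07442188e-01,  5.38877037e-01, -4.57315088e-01,
         1.10403669e+03],
       [ 7.06711367e-01, -5.47763314e-01,  4.47788338e-01,
        -6.46587513e+02],
       [-9.19757507e-03, -6.399741
[... 439 characters left out ...]

        -3.64363220e+01],
       [-6.18005104e-03, -8.33207710e-02, -9.96503616e-01,
         1.20703531e+03],
       [ 0.00000000e+00,  0.00000000e+00,  0.00000000e+00,
         1.00000000e+00]])}
wrist {'fx': 266.01408243402517, 'fy': 266.01408243402517, 'cx': 257.2371281335318, 'cy': 192.05189787969724, 'k1': -0.023660652172237295, 'world_from_camera': array([[ 3.87117434e-01, -8.85600841e-01, -2.56614971e-01,
         3.26712023e+02],
       [-9.22028321e-01, -3.72415129e-01, -1.05691754e-01,
        -5.68527540e+02],
       [-1.96659117e-03,  2.77521392e-01, -9.60717445e-01,
         3.82562076e+02],
       [ 0.00000000e+00,  0.00000000e+00,  0.00000000e+00,
         1.00000000e+00]])}
```

View pics/scene0.png

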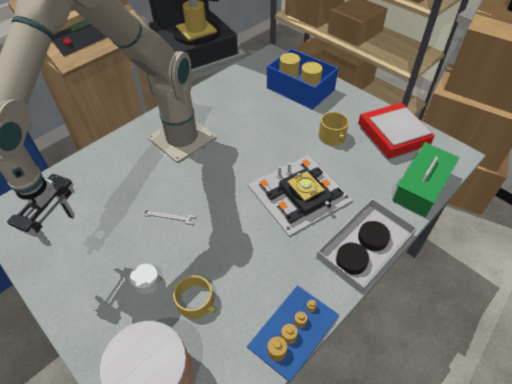

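View pics/top0.png

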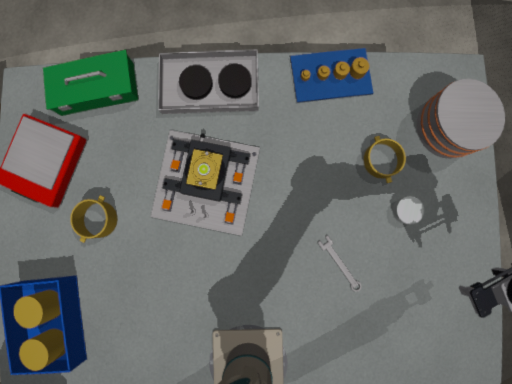

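View pics/wrist0.png

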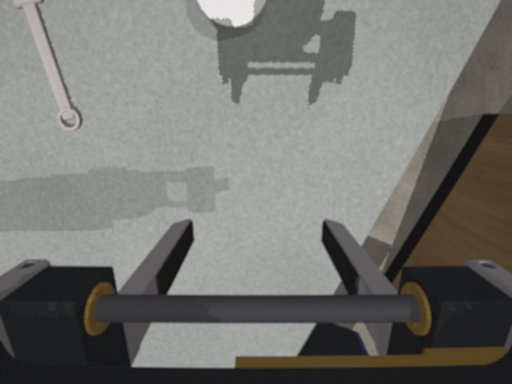

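```bash
cat > h.py <<'E'
from plant import *
import cv2, numpy as np
from scipy.spatial.transform import Rotation as R
def ray(c,uv):
    K=np.array([[c['fx'],0,c['cx']],[0,c['fy'],c['cy']],[0,0,1]])
    # distort: d = s(1+k1 r^2)
    p=cv2.undistortPoints(np.array([[uv]],float),K,np.array([c['k1'],0,0,0.]))[0,0]
    T=c['world_from_camera'];d=T[:3,:3]@np.array([p[0],p[1],1]);return T[:3,3],d
def onz(c,uv,z):
    o,d=ray(c,uv);return o+d*(z-o[2])/d[2]
def proj(c,P):
    T=c['world_from_camera'];p=T[:3,:3].T@(np.array(P,float)-T[:3,3]);s=p[:2]/p[2];s=s*(1+c['k1']*(s@s))
    return np.array([c['fx']*s[0]+c['cx'],c['fy']*s[1]+c['cy']])
def tri(l):
    A=np.zeros((3,3));b=np.zeros(3)
    for c,uv in l:
        o,d=ray(c,uv);d=d/np.linalg.norm(d);M=np.eye(3)-np.outer(d,d);A+=M;b+=M@o
    return np.linalg.solve(A,b)
def blobs(img,lo,hi,amin=15):
    h=cv2.cvtColor(img,cv2.COLOR_RGB2HSV);m=cv2.inRange(h,np.array(lo),np.array(hi))
    n,l,s,c=cv2.connectedComponentsWithStats(m)
    return [(c[i],s[i]) for i in range(1,n) if s[i][4]>=amin]
E
python3 - <<'E'
from h import *
for n,box in(("top",(140,120,270,245)),("scene",(240,150,360,240))):
    im=cv2.imread(f"pics/{n}0.png");c=get_calibration(n)
    x0,y0,x1,y1=box
    cv2.imwrite(f"pics/{n}z.png",cv2.resize(im[y0:y1,x0:x1],None,fx=5,fy=5,interpolation=cv2.INTER_CUBIC)[:600,:800])
    for b,s in blobs(im[:,:,::-1].copy(),(7,180,120),(17,255,255)):
        if x0<b[0]<x1 and y0<b[1]<y1: print(n,b,s,onz(c,b,33))
E
```

```text
top [174.98305085 164.13559322] [171 160   9   9  59] [596.33249376 200.6628157   33.        ]
top [237.609375 176.625   ] [234 172   9  10  64] [554.26141177  15.87887919  33.        ]
top [166.40350877 203.84210526] [163 200   8   9  57] [479.28259671 226.89620969  33.        ]
top [229.25   216.8125] [225 212   9  10  64] [437.16377306  42.64495658  33.        ]
scene [305.38888889 162.77777778] [303 161   6   5  18] [479.8602366  223.25582831  33.        ]
scene [263.35 182.95] [261 181   6   5  20] [436.99417976  39.41663095  33.        ]
scene [325.07692308 182.80769231] [323 180   6   7  26] [596.19352762 196.98580083  33.        ]
scene [282.14285714 204.96428571] [280 202   6   7  28] [554.01119091  13.01310777  33.        ]
```

```bash
python3 -c "
import cv2
i=cv2.imread('pics/topz.png');j=cv2.imread('pics/scenez.png');print(i.shape,j.shape)"
```

```text
(600, 650, 3) (450, 600, 3)
```

View pics/topz.png

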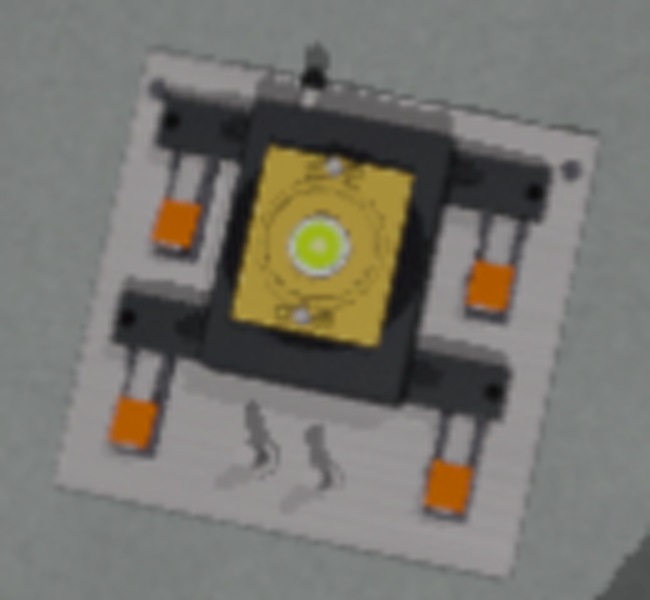

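View pics/scenez.png

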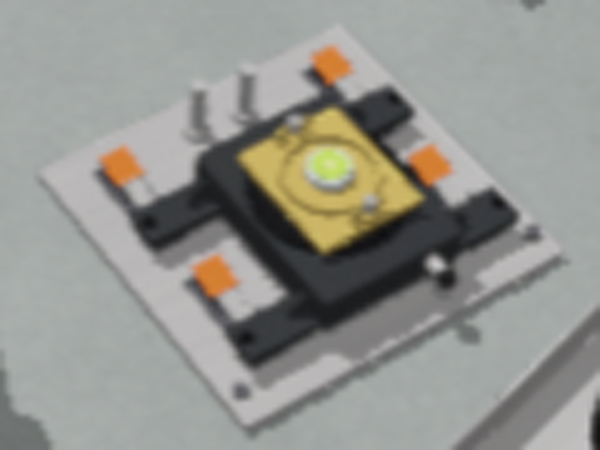

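```bash
cat >> h.py <<'E'
def Rt(s=None):
    s=s or read_state();q=s['tcp_rot'];return R.from_quat([q[1],q[2],q[3],q[0]])
def Rdown(yaw):
    # y down, z (jaw) horizontal at yaw, x=y cross z
    y=np.array([0,0,-1.]);z=np.array([np.cos(yaw),np.sin(yaw),0]);x=np.cross(y,z)
    return R.from_matrix(np.column_stack([x,y,z]))
def plan(tip,yaw=None):
    "tip: wanted fingertip world pos mm"
    s=read_state();r0=Rt(s);M=r0.as_matrix()
    r1=Rdown(yaw) if yaw is not None else r0
    tcp=np.array(tip,float)-14*r1.as_matrix()[:,1]
    print('shift m',np.round(M.T@(tcp-s['eef_pos'])/1000,4),'turn',np.round((r0.inv()*r1).as_rotvec(),4))
def st():
    s=read_state();M=Rt(s).as_matrix()
    print('t',round(s['time_s'],2),'tip',np.round(s['eef_pos']+14*M[:,1],1),'F',np.round(s['wrist_force'],2),'w',round(s['gripper_width'],1),'y',np.round(M[:,1],3),'jawyaw',round(np.arctan2(M[1,2],M[0,2]),3))
E
python3 - <<'E'
from h import *
ct,cs=get_calibration('top'),get_calibration('scene')
print(np.round(Rt().as_matrix(),3)); st()
T=[(174.98,164.14),(237.61,176.63),(166.4,203.84),(229.25,216.81)]
S=[(325.08,182.81),(282.14,204.96),(305.39,162.78),(263.35,182.95)]
P=[]
for n,a,b in zip(('pp','pm','mp','mm'),T,S):
    p=tri([(ct,a),(cs,b)]);P.append(p);print(n,p)
P=np.array(P);ux=(P[0]+P[1]-P[2]-P[3])[:2];uy=(P[0]+P[2]-P[1]-P[3])[:2]
print(np.linalg.norm(ux)/2,np.linalg.norm(uy)/2,np.arctan2(ux[1],ux[0]),np.arctan2(-uy[0],uy[1]))
yaw=(np.arctan2(ux[1],ux[0])*120+np.arctan2(-uy[0],uy[1])*190)/310
e=np.array([np.cos(yaw),np.sin(yaw)])
C=P.mean(0)[:2]+62*e;print('C',C,yaw)
f=np.array([-e[1],e[0]])
for n,a,b in(('pp',60,95),('pm',60,-95),('mp',-60,95),('mm',-60,-95)):
    F=C+a*e+b*f;print(n,'foot',F.round(1),'tail',(F-62*e).round(1),proj(ct,[*F,38]).round(1),proj(cs,[*F,38]).round(1))
E
```

```text
[[-0.922 -0.001  0.386]
 [-0.386  0.001 -0.922]
 [ 0.    -1.    -0.001]]
t 0.15 tip [ 251.  -599.   204.8] F [-1.1  -0.03 -0.34] w 93.8 y [-0.001  0.001 -1.   ] jawyaw -1.174
pp [595.78793875 200.12853132  30.5022141 ]
pm [553.71999895  15.10379716  31.07010662]
mp [478.7245476  226.72097293  29.87869179]
mm [436.39619721  41.84161492  30.71033783]
120.18888546287869 189.7048834369096 -0.22372179753183696 -0.22431749242671345
C [576.6070106  107.17132558] -0.22408690085450322
pp foot [656.2 186.5] tail [595.8 200.2] [179.3 143.8] [336.6 192.5]
pm foot [614.    1.2] tail [553.5  15. ] [242.1 156.1] [292.9 215.9]
mp foot [539.2 213.1] tail [478.8 226.9] [170.5 183.2] [315.9 171.4]
mm foot [497.   27.9] tail [436.5  41.7] [233.8 196.1] [273.2 192.8]
```

Run:
```python
from h import *
plan([497,27.9,130],-0.224)
plan([350,-300,160],-0.7)
```

```text
shift m [-0.4691  0.0755 -0.483 ] turn [ 1.4e-03 -9.5e-01 -7.0e-04]
shift m [-0.2068  0.0451 -0.2375] turn [ 1.50e-03 -4.74e-01 -3.00e-04]
```

Call:
jog_arm(moves=[[[-0.028,0.004,-0.029],[0,-0.056,0],-1],[[-0.056,0.009,-0.058],[0,-0.113,0],-1],[[-0.084,0.013,-0.087],[0,-0.17,0],-1],[[-0.112,0.018,-0.116],[0,-0.226,0],-1],[[-0.14,0.022,-0.144],[0,-0.28,0],-1]])

```text
time_s: 0.57
eef_pos: [324.6, -410.0, 196.6]
tcp_rot: [0.235, -0.236, 0.667, -0.666]
wrist_force: [0.7, -1.0, -0.8]
gripper_width: 64.5
```

Run:
```python
from h import *
st();plan([497,27.9,130],-0.224)
```

```text
t 0.57 tip [ 324.5 -409.9  182.6] F [ 0.69 -1.01 -0.84] w 64.5 y [-0.001  0.002 -1.   ] jawyaw -0.892
shift m [-0.4092  0.0533 -0.2322] turn [ 0.0018 -0.6676 -0.0012]
```

Call:
jog_arm(moves=[[[-0.035,0.004,-0.02],[0,-0.056,0],-1],[[-0.07,0.009,-0.04],[0,-0.113,0],-1],[[-0.105,0.013,-0.06],[0,-0.17,0],-1],[[-0.14,0.018,-0.08],[0,-0.226,0],-1],[[-0.175,0.022,-0.1],[0,-0.285,0],-1]])

```text
time_s: 0.98
eef_pos: [398.1, -220.3, 174.7]
tcp_rot: [0.329, -0.329, 0.627, -0.625]
wrist_force: [1.0, 0.8, 0.0]
gripper_width: 30.8
```

Run:
```python
from h import *
st();plan([497,27.9,130],-0.224)
```

```text
t 0.98 tip [ 398.  -220.3  160.7] F [0.95 0.78 0.04] w 30.8 y [-0.001  0.002 -1.   ] jawyaw -0.604
shift m [-0.2605  0.0311 -0.0595] turn [ 0.0016 -0.3801 -0.0014]
```

Call:
jog_arm(moves=[[[-0.039,0.005,-0.009],[0,-0.08,0],-1],[[-0.078,0.01,-0.018],[0,-0.16,0],-1],[[-0.117,0.015,-0.027],[0,-0.24,0],-1],[[-0.156,0.02,-0.036],[0,-0.31,0],-1],[[-0.195,0.025,-0.044],[0.0016,-0.38,-0.0014],-1]])

```text
time_s: 1.4
eef_pos: [472.8, -33.0, 149.7]
tcp_rot: [-0.442, 0.442, -0.552, 0.552]
wrist_force: [1.5, 0.1, 0.6]
gripper_width: 1.1
```

Run:
```python
from h import *
st();plan([497,27.9,110],-0.224)
```

```text
t 1.4 tip [472.8 -33.  135.7] F [1.45 0.14 0.64] w 1.1 y [-0. -0. -1.] jawyaw -0.221
shift m [-0.0647  0.0257  0.0103] turn [0.0001 0.0031 0.0002]
```

Call:
jog_arm(moves=[[[-0.03,0.01,0.005],[0,0,0],-1],[[-0.065,0.02,0.01],[0,0.003,0],-1],[[-0.065,0.026,0.01],[0,0.003,0],-1],[[-0.065,0.026,0.01],[0,0.003,0],-1],[[-0.065,0.026,0.01],[0,0.003,0],-1]])

```text
time_s: 1.82
eef_pos: [496.0, 27.6, 123.3]
tcp_rot: [0.44, -0.442, 0.553, -0.553]
wrist_force: [-0.1, -0.6, 0.8]
gripper_width: 0.4
```

Run:
```python
from h import *
st();plan([497,27.9,110],-0.224)
c=get_calibration('wrist');im=snapshot('wrist');cv2.imwrite('pics/w1.png',im[:,:,::-1])
for b,s in blobs(im,(7,180,120),(17,255,255)): print(b,s,onz(c,b,35))
cv2.imwrite('pics/s1.png',snapshot('scene')[:,:,::-1])
```

```text
t 1.82 tip [496.   27.6 109.3] F [-0.06 -0.61  0.8 ] w 0.4 y [-0.002 -0.001 -1.   ] jawyaw -0.224
shift m [-0.0005 -0.0007  0.0009] turn [0.0017 0.0003 0.0014]
[195.75441696 196.27738516] [182 186  28  23 566] [438.04806124  44.16154965  35.        ]
[315.02574257 196.10693069] [303 186  26  22 505] [553.53615491  18.23778487  35.        ]
```

View pics/w1.png

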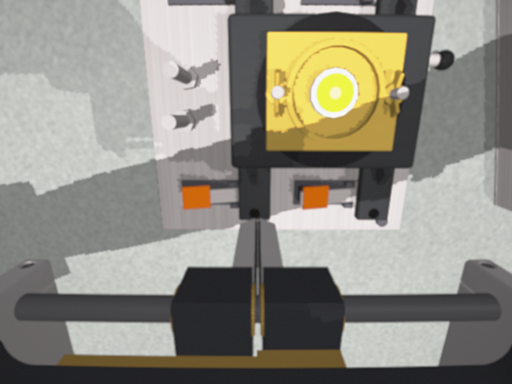

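Call:
jog_arm(moves=[[[0,0.02,0.001],[0,0,0],-1],[[0,0.04,0.001],[0.0017,0,0.0014],-1],[[-0.001,0.06,0.001],[0.0017,0,0.0014],-1],[[-0.001,0.064,0.001],[0.0017,0,0.0014],-1],[[-0.001,0.064,0.001],[0.0017,0,0.0014],-1]])

```text
time_s: 2.33
eef_pos: [496.7, 25.8, 59.4]
tcp_rot: [-0.439, 0.44, -0.554, 0.554]
wrist_force: [0.2, 0.5, 0.3]
gripper_width: 0.3
```

Run:
```python
from h import *
st();plan([497,27.9,38],-0.224)
```

```text
t 2.33 tip [496.7  25.8  45.4] F [0.22 0.46 0.29] w 0.3 y [-0.001 -0.001 -1.   ] jawyaw -0.228
shift m [-0.0021  0.0074 -0.0001] turn [ 0.0005 -0.0041  0.001 ]
```

Call:
jog_arm(moves=[[[-0.002,0.004,0],[0,0,0],-1],[[-0.002,0.006,0],[0,0,0],-1],[[-0.002,0.008,0],[0,0,0],-1],[[-0.002,0.009,0],[0,0,0],-1],[[-0.002,0.009,0],[0,0,0],-1]])

```text
time_s: 2.75
eef_pos: [497.6, 27.8, 50.8]
tcp_rot: [-0.44, 0.44, -0.553, 0.554]
wrist_force: [-0.7, -0.1, 1.5]
gripper_width: 0.7
```

Run:
```python
from h import *
st()
```

```text
t 2.75 tip [497.6  27.7  36.8] F [-0.7  -0.11  1.48] w 0.7 y [ 0.    -0.001 -1.   ] jawyaw -0.228
```

Call:
jog_arm(moves=[[[0,0.001,0],[0,0,0],-1],[[0,0.002,0],[0,0,0],-1],[[0,0.003,0],[0,0,0],-1],[[0,0.003,0],[0,0,0],-1],[[0,0.003,0],[0,0,0],-1]])

```text
time_s: 3.17
eef_pos: [497.4, 27.7, 49.1]
tcp_rot: [-0.44, 0.44, -0.553, 0.554]
wrist_force: [-2.9, -0.1, 15.7]
gripper_width: 0.4
```

Run:
```python
from h import *
st()
```

```text
t 3.17 tip [497.4  27.7  35.1] F [-2.92 -0.15 15.69] w 0.4 y [ 0.001 -0.001 -1.   ] jawyaw -0.228
```

```bash
cat > tilt.py <<'E'
from h import *
import sys
name=sys.argv[1]
im=snapshot('scene');cv2.imwrite(f'pics/s_{name}.png',im[:,:,::-1])
ref=cv2.imread('pics/s1.png');
# yellow plate+level region phase correlation on the anvil
def g(i): return cv2.cvtColor(i,cv2.COLOR_BGR2GRAY).astype(np.float32)
a=g(ref);b=g(im[:,:,::-1].copy())
for nm,(x0,y0,x1,y1) in dict(plate=(286,168,326,204),bgplate=(345,190,360,215),whole=(280,165,335,215)).items():
    A=a[y0:y1,x0:x1];B=b[y0:y1,x0:x1]
    print(nm,np.round(cv2.phaseCorrelate(A,B,cv2.createHanningWindow(A.shape[::-1],cv2.CV_32F)),3))
st()
E
python3 tilt.py mm
python3 - <<'E'
import cv2,numpy as np
a=cv2.imread('pics/s1.png')[150:240,240:360];b=cv2.imread('pics/s_mm.png')[150:240,240:360]
cv2.imwrite('pics/cmp1.png',cv2.resize(np.vstack([a,b]),None,fx=3.2,fy=3.2,interpolation=cv2.INTER_CUBIC))
E
```

```text
Traceback (most recent call last):
  File "tilt.py", line 11, in <module>
    print(nm,np.round(cv2.phaseCorrelate(A,B,cv2.createHanningWindow(A.shape[::-1],cv2.CV_32F)),3))
             ~~~~~~~~^^^^^^^^^^^^^^^^^^^^^^^^^^^^^^^^^^^^^^^^^^^^^^^^^^^^^^^^^^^^^^^^^^^^^^^^^^^^^
ValueError: setting an array element with a sequence. The requested array has an inhomogeneous shape after 1 dimensions. The detected shape was (2,) + inhomogeneous part.
```

View pics/cmp1.png

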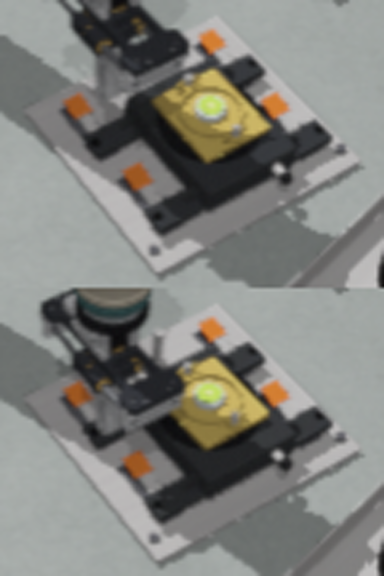

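Call:
jog_arm(moves=[[[0,0.0,0],[0,0,0],-1],[[0,0,0],[0,0,0],-1],[[0,0,0],[0,0,0],-1],[[0,0,0],[0,0,0],-1],[[0,0,0],[0,0,0],-1]])

```text
time_s: 3.63
eef_pos: [497.5, 27.7, 49.4]
tcp_rot: [-0.44, 0.44, -0.553, 0.554]
wrist_force: [-1.4, -0.9, 7.3]
gripper_width: -0.0
```

Call:
jog_arm(moves=[[[0,-0.001,0],[0,0,0],-1],[[0,-0.001,0],[0,0,0],-1],[[0,-0.001,0],[0,0,0],-1],[[0,-0.001,0],[0,0,0],-1],[[0,-0.001,0],[0,0,0],-1]])

```text
time_s: 4.05
eef_pos: [497.5, 27.7, 50.3]
tcp_rot: [-0.44, 0.44, -0.553, 0.554]
wrist_force: [-0.0, 0.9, 1.6]
gripper_width: 0.2
```

Call:
jog_arm(moves=[[[0,-0.001,0],[0,0,0],-1],[[0,-0.001,0],[0,0,0],-1],[[0,-0.001,0],[0,0,0],-1],[[0,-0.001,0],[0,0,0],-1],[[0,-0.001,0],[0,0,0],-1]])

```text
time_s: 4.47
eef_pos: [497.6, 27.7, 51.3]
tcp_rot: [-0.44, 0.44, -0.553, 0.554]
wrist_force: [0.7, 0.0, 0.1]
gripper_width: 0.5
```

Call:
jog_arm(moves=[[[0,-0.001,0],[0,0,0],-1],[[0,-0.001,0],[0,0,0],-1],[[0,-0.001,0],[0,0,0],-1],[[0,-0.001,0],[0,0,0],-1],[[0,-0.001,0],[0,0,0],-1]])

```text
time_s: 4.88
eef_pos: [497.5, 27.7, 52.2]
tcp_rot: [-0.44, 0.44, -0.553, 0.554]
wrist_force: [0.1, -0.8, 0.6]
gripper_width: 0.7
```

Run:
```python
from h import *
st();plan([614,1.5,60],-0.224);plan([614,1.5,40],-0.224)
```

```text
t 4.88 tip [497.5  27.7  38.2] F [ 0.12 -0.75  0.65] w 0.7 y [ 0.001 -0.001 -1.   ] jawyaw -0.228
shift m [-0.0008 -0.0216  0.1194] turn [-0.001  -0.0041  0.0011]
shift m [-0.0008 -0.0016  0.1194] turn [-0.001  -0.0041  0.0011]
```

Call:
jog_arm(moves=[[[0,-0.025,0],[0,0,0],-1],[[0,-0.025,0.04],[0,0,0],-1],[[0,-0.025,0.08],[-0.001,-0.004,0.001],-1],[[-0.001,-0.022,0.119],[-0.001,-0.004,0.001],-1],[[-0.001,-0.012,0.119],[-0.001,-0.004,0.001],-1]])

```text
time_s: 5.3
eef_pos: [623.9, -0.7, 66.4]
tcp_rot: [-0.444, 0.436, -0.55, 0.557]
wrist_force: [1.3, -0.1, 0.3]
gripper_width: 0.2
```

Run:
```python
from h import *
st();plan([614,1.5,38.5],-0.224)
```

```text
t 5.3 tip [624.1  -0.7  52.4] F [ 1.34 -0.11  0.26] w 0.2 y [ 0.014 -0.    -1.   ] jawyaw -0.228
shift m [ 0.0001  0.0138 -0.0103] turn [-0.014  -0.0042 -0.0028]
```

Call:
jog_arm(moves=[[[0,0.0,-0.01],[-0.014,-0.004,-0.003],-1],[[0,0.005,-0.01],[-0.014,-0.004,-0.003],-1],[[0,0.011,-0.01],[-0.014,-0.004,-0.003],-1],[[0,0.013,-0.01],[-0.014,-0.004,-0.003],-1],[[0,0.013,-0.01],[-0.014,-0.004,-0.003],-1]])

```text
time_s: 5.72
eef_pos: [612.9, 2.0, 52.7]
tcp_rot: [0.441, -0.442, 0.553, -0.552]
wrist_force: [-0.1, 0.5, 0.1]
gripper_width: 0.7
```

Run:
```python
from h import *
st();plan([614,1.5,38.5],-0.224)
```

```text
t 5.72 tip [612.9   2.   38.7] F [-0.13  0.49  0.11] w 0.7 y [-0.002 -0.    -1.   ] jawyaw -0.223
shift m [0.0002 0.0002 0.0012] turn [0.002  0.0007 0.0007]
```

Probing in steps: commanded 2 mm, then 1 mm each.

Call:
jog_arm(moves=[[[0,0.001,0.001],[0.002,0,0],-1],[[0,0.002,0.001],[0.002,0,0],-1],[[0,0.002,0.001],[0.002,0,0],-1],[[0,0.002,0.001],[0.002,0,0],-1],[[0,0.002,0.001],[0.002,0,0],-1]])

```text
time_s: 6.13
eef_pos: [613.5, 2.0, 52.1]
tcp_rot: [-0.441, 0.441, -0.552, 0.553]
wrist_force: [-2.6, 0.3, 8.3]
gripper_width: 0.4
```

Call:
jog_arm(moves=[[[0,0.001,0],[0,0,0],-1],[[0,0.0015,0],[0,0,0],-1],[[0,0.0015,0],[0,0,0],-1],[[0,0.0015,0],[0,0,0],-1],[[0,0.0015,0],[0,0,0],-1]])

```text
time_s: 6.55
eef_pos: [613.5, 2.0, 52.1]
tcp_rot: [-0.441, 0.441, -0.552, 0.553]
wrist_force: [-2.5, -0.5, 9.8]
gripper_width: 0.8
```

Call:
jog_arm(moves=[[[0,0.001,0],[0,0,0],-1],[[0,0.0015,0],[0,0,0],-1],[[0,0.0015,0],[0,0,0],-1],[[0,0.0015,0],[0,0,0],-1],[[0,0.0015,0],[0,0,0],-1]])

```text
time_s: 6.97
eef_pos: [613.5, 2.0, 52.1]
tcp_rot: [-0.441, 0.441, -0.552, 0.553]
wrist_force: [-2.9, -0.4, 10.5]
gripper_width: 0.8
```

Run:
```python
from h import *
st();plan([656.2,186.8,140],-0.224)
```

```text
t 6.97 tip [613.5   2.   38.1] F [-2.88 -0.41 10.49] w 0.8 y [ 0.001 -0.002 -1.   ] jawyaw -0.223
shift m [-0.1895 -0.1022  0.001 ] turn [-0.0015  0.0012  0.0015]
```

Call:
jog_arm(moves=[[[0,-0.035,0],[0,0,0],-1],[[0,-0.07,0],[0,0,0],-1],[[0,-0.105,0],[0,0,0],-1],[[-0.035,-0.105,0.001],[-0.001,0.001,0.001],-1],[[-0.075,-0.105,0.001],[-0.001,0.001,0.001],-1]])

```text
time_s: 7.38
eef_pos: [633.1, 71.5, 160.0]
tcp_rot: [-0.44, 0.438, -0.552, 0.556]
wrist_force: [1.2, 0.4, 0.0]
gripper_width: 0.6
```

Run:
```python
from h import *
st();plan([656.2,186.8,140],-0.224)
```

```text
t 7.38 tip [633.2  71.4 146. ] F [1.23 0.44 0.01] w 0.6 y [ 0.006 -0.003 -1.   ] jawyaw -0.231
shift m [-0.1176  0.0058 -0.004 ] turn [-0.0064 -0.0072  0.0014]
```

Call:
jog_arm(moves=[[[-0.038,0.0,-0.002],[0,0,0],-1],[[-0.076,0.0,-0.004],[-0.006,-0.007,0.001],-1],[[-0.112,0.002,-0.004],[-0.006,-0.007,0.001],-1],[[-0.118,0.015,-0.004],[-0.006,-0.007,0.001],-1],[[-0.118,0.05,-0.004],[-0.006,-0.007,0.001],-1]])

```text
time_s: 7.8
eef_pos: [659.9, 194.3, 114.0]
tcp_rot: [-0.447, 0.438, -0.551, 0.552]
wrist_force: [0.4, -0.5, 0.4]
gripper_width: 0.7
```

Run:
```python
from h import *
st();plan([656.2,186.8,40],-0.224)
```

```text
t 7.8 tip [660.  194.4 100. ] F [ 0.4  -0.53  0.37] w 0.7 y [ 0.011  0.006 -1.   ] jawyaw -0.218
shift m [ 0.0086  0.0599 -0.0025] turn [-0.0089  0.0057 -0.0085]
```

Call:
jog_arm(moves=[[[0.008,0.015,-0.002],[-0.009,0.005,-0.008],-1],[[0.008,0.035,-0.002],[-0.009,0.005,-0.008],-1],[[0.008,0.05,-0.002],[-0.009,0.005,-0.008],-1],[[0.008,0.059,-0.002],[-0.009,0.005,-0.008],-1],[[0.008,0.059,-0.002],[-0.009,0.005,-0.008],-1]])

```text
time_s: 8.22
eef_pos: [655.9, 186.0, 53.5]
tcp_rot: [0.44, -0.442, 0.553, -0.552]
wrist_force: [-0.3, -1.2, 0.4]
gripper_width: 0.3
```

Run:
```python
from h import *
st();plan([656.2,186.8,38],-0.224)
```

```text
t 8.22 tip [655.8 186.   39.5] F [-0.26 -1.25  0.43] w 0.3 y [-0.003 -0.001 -1.   ] jawyaw -0.224
shift m [-0.0009  0.0015  0.0002] turn [ 0.0024 -0.0001  0.0014]
```

Call:
jog_arm(moves=[[[-0.001,0.001,0],[0.002,0,0.001],-1],[[-0.001,0.002,0],[0.002,0,0.001],-1],[[-0.001,0.003,0],[0.002,0,0.001],-1],[[-0.001,0.003,0],[0.002,0,0.001],-1],[[-0.001,0.003,0],[0.002,0,0.001],-1]])

```text
time_s: 8.63
eef_pos: [656.4, 186.5, 52.4]
tcp_rot: [-0.441, 0.441, -0.553, 0.553]
wrist_force: [-1.9, -1.6, 6.1]
gripper_width: 0.4
```

Call:
jog_arm(moves=[[[0,0.001,0],[0,0,0],-1],[[0,0.001,0],[0,0,0],-1],[[0,0.001,0],[0,0,0],-1],[[0,0.001,0],[0,0,0],-1],[[0,0.001,0],[0,0,0],-1]])

```text
time_s: 9.05
eef_pos: [657.0, 186.4, 52.3]
tcp_rot: [-0.441, 0.44, -0.552, 0.553]
wrist_force: [-1.3, -0.9, 5.7]
gripper_width: 0.4
```

Run:
```python
from h import *
st();plan([539.2,213.5,50],-0.224)
```

```text
t 9.05 tip [657.1 186.4  38.3] F [-1.28 -0.93  5.68] w 0.4 y [ 0.002 -0.001 -1.   ] jawyaw -0.225
shift m [-1.000e-04 -1.190e-02 -1.209e-01] turn [-0.002  -0.0008  0.0001]
```

pp is solid at tip 38.3. Now mp.

Call:
jog_arm(moves=[[[0,-0.03,0],[0,0,0],-1],[[0,-0.03,-0.04],[0,0,0],-1],[[0,-0.03,-0.08],[-0.002,-0.001,0],-1],[[0,-0.03,-0.119],[-0.002,-0.001,0],-1],[[0,-0.025,-0.121],[-0.002,-0.001,0],-1]])

```text
time_s: 9.47
eef_pos: [530.3, 215.9, 77.3]
tcp_rot: [0.441, -0.445, 0.553, -0.549]
wrist_force: [-0.7, -0.1, 0.7]
gripper_width: 0.6
```

Run:
```python
from h import *
st();plan([539.2,213.5,39.5],-0.224)
```

```text
t 9.47 tip [530.2 215.9  63.3] F [-0.71 -0.08  0.67] w 0.6 y [-0.008 -0.    -1.   ] jawyaw -0.217
shift m [0.0004 0.0238 0.0094] turn [0.0077 0.0069 0.0019]
```

Call:
jog_arm(moves=[[[0,0.005,0.009],[0.007,0.007,0.002],-1],[[0,0.015,0.009],[0.007,0.007,0.002],-1],[[0,0.023,0.009],[0.007,0.007,0.002],-1],[[0,0.023,0.009],[0.007,0.007,0.002],-1],[[0,0.023,0.009],[0.007,0.007,0.002],-1]])

```text
time_s: 9.88
eef_pos: [539.6, 213.2, 53.2]
tcp_rot: [0.44, -0.441, 0.553, -0.553]
wrist_force: [0.1, 0.1, -1.0]
gripper_width: 0.4
```

Run:
```python
from h import *
st();plan([539.2,213.5,38],-0.224)
```

```text
t 9.88 tip [539.6 213.2  39.2] F [ 0.07  0.15 -1.  ] w 0.4 y [-0.001 -0.    -1.   ] jawyaw -0.225
shift m [-0.0002  0.0012 -0.0005] turn [ 0.0013 -0.0015  0.0008]
```

Call:
jog_arm(moves=[[[0,0.001,0],[0,0,0],-1],[[0,0.002,0],[0,0,0],-1],[[0,0.003,0],[0,0,0],-1],[[0,0.003,0],[0,0,0],-1],[[0,0.003,0],[0,0,0],-1]])

```text
time_s: 10.3
eef_pos: [540.1, 213.1, 52.0]
tcp_rot: [-0.44, 0.441, -0.553, 0.553]
wrist_force: [-4.7, -1.2, 14.8]
gripper_width: 0.4
```

Call:
jog_arm(moves=[[[0,0.0,0],[0,0,0],-1],[[0,0.001,0],[0,0,0],-1],[[0,0.001,0],[0,0,0],-1],[[0,0.001,0],[0,0,0],-1],[[0,0.001,0],[0,0,0],-1]])

```text
time_s: 10.72
eef_pos: [541.0, 213.0, 52.1]
tcp_rot: [-0.44, 0.44, -0.553, 0.554]
wrist_force: [-1.7, 0.1, 9.9]
gripper_width: 0.4
```

Run:
```python
from h import *
st();plan([497,28.2,140],-0.224)
```

```text
t 10.72 tip [541.  213.   38.1] F [-1.73  0.13  9.86] w 0.4 y [ 0.001 -0.    -1.   ] jawyaw -0.227
shift m [ 0.19   -0.1019 -0.0013] turn [-0.001  -0.0027 -0.    ]
```

Call:
jog_arm(moves=[[[0,-0.035,0],[0,0,0],-1],[[0,-0.07,0],[0,0,0],-1],[[0,-0.105,0],[0,0,0],-1],[[0.035,-0.105,-0.001],[-0.001,-0.003,0],-1],[[0.075,-0.105,-0.001],[-0.001,-0.003,0],-1]])

```text
time_s: 11.13
eef_pos: [525.0, 143.2, 159.1]
tcp_rot: [-0.445, 0.44, -0.551, 0.552]
wrist_force: [0.4, -1.0, -0.6]
gripper_width: 0.4
```

Run:
```python
from h import *
st();plan([497,28.2,140],-0.224)
```

```text
t 11.13 tip [525.1 143.3 145.1] F [ 0.39 -0.95 -0.62] w 0.4 y [ 0.006  0.004 -1.   ] jawyaw -0.219
shift m [ 0.1184  0.0045 -0.0024] turn [-0.0049  0.0055 -0.0051]
```

Call:
jog_arm(moves=[[[0.038,0.0,-0.002],[0,0,0],-1],[[0.076,0.0,-0.002],[-0.005,0.005,-0.005],-1],[[0.112,0.002,-0.002],[-0.005,0.005,-0.005],-1],[[0.118,0.015,-0.002],[-0.005,0.005,-0.005],-1],[[0.118,0.05,-0.002],[-0.005,0.005,-0.005],-1]])

```text
time_s: 11.55
eef_pos: [500.7, 24.5, 111.0]
tcp_rot: [-0.441, 0.437, -0.552, 0.556]
wrist_force: [0.7, 1.0, 0.1]
gripper_width: 0.4
```

Run:
```python
from h import *
st();plan([497,28.2,40],-0.224)
```

```text
t 11.55 tip [500.8  24.5  97. ] F [0.69 1.04 0.09] w 0.4 y [ 0.008 -0.001 -1.   ] jawyaw -0.23
shift m [-0.0027  0.057  -0.0049] turn [-0.0079 -0.0065 -0.0007]
```

Call:
jog_arm(moves=[[[-0.003,0.015,-0.005],[-0.008,-0.006,0],-1],[[-0.003,0.035,-0.005],[-0.008,-0.006,0],-1],[[-0.003,0.05,-0.005],[-0.008,-0.006,0],-1],[[-0.003,0.058,-0.005],[-0.008,-0.006,0],-1],[[-0.003,0.058,-0.005],[-0.008,-0.006,0],-1]])

```text
time_s: 11.97
eef_pos: [495.8, 28.2, 51.4]
tcp_rot: [0.44, -0.442, 0.554, -0.552]
wrist_force: [-2.2, -0.4, 1.9]
gripper_width: 0.3
```

Run:
```python
from h import *
st();plan([497,28.2,35],-0.224)
```

```text
t 11.97 tip [495.8  28.2  37.4] F [-2.24 -0.42  1.91] w 0.3 y [-0.003  0.    -1.   ] jawyaw -0.225
shift m [-0.0002  0.0024  0.0011] turn [ 0.0032 -0.0006  0.0005]
```

Call:
jog_arm(moves=[[[0,0.001,0.001],[0.003,0,0],-1],[[0,0.002,0.001],[0.003,0,0],-1],[[0,0.003,0.001],[0.003,0,0],-1],[[0,0.004,0.001],[0.003,0,0],-1],[[0,0.004,0.001],[0.003,0,0],-1]])

```text
time_s: 12.38
eef_pos: [497.0, 28.0, 49.2]
tcp_rot: [-0.441, 0.441, -0.552, 0.553]
wrist_force: [-3.4, -0.2, 13.4]
gripper_width: 0.4
```

Run:
```python
from h import *
st();plan([497,28.2,60],-0.224);plan([437,43,60],-0.224)
```

```text
t 12.38 tip [497.   28.   35.2] F [-3.41 -0.19 13.44] w 0.4 y [ 0.001 -0.001 -1.   ] jawyaw -0.225
shift m [-0.0002 -0.0248 -0.    ] turn [-0.001  -0.0007  0.0006]
shift m [-0.0013 -0.0249 -0.0618] turn [-0.001  -0.0007  0.0006]
```

Call:
jog_arm(moves=[[[0,-0.015,0],[0,0,0],-1],[[-0.001,-0.03,-0.01],[0,0,0],-1],[[-0.001,-0.03,-0.04],[-0.001,0,0],-1],[[-0.001,-0.03,-0.062],[-0.001,0,0],-1],[[-0.001,-0.025,-0.062],[-0.001,0,0],-1]])

```text
time_s: 12.8
eef_pos: [432.7, 43.3, 75.4]
tcp_rot: [0.441, -0.442, 0.553, -0.552]
wrist_force: [-1.6, 0.4, -0.3]
gripper_width: 0.7
```

Run:
```python
from h import *
st();plan([436.8,42.5,36],-0.224)
cv2.imwrite('pics/w2.png',snapshot('wrist')[:,:,::-1])
```

```text
t 12.8 tip [432.7  43.3  61.4] F [-1.57  0.36 -0.31] w 0.7 y [-0.002 -0.001 -1.   ] jawyaw -0.223
shift m [-0.0001  0.0254  0.0042] turn [0.0021 0.0015 0.0014]
```

View pics/w2.png

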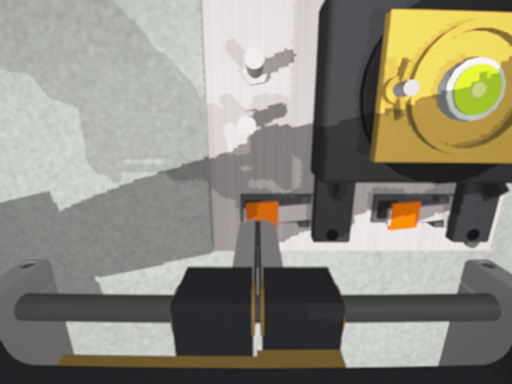

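Call:
jog_arm(moves=[[[0,0.008,0.004],[0.002,0.001,0.001],-1],[[0,0.016,0.004],[0.002,0.001,0.001],-1],[[0,0.023,0.004],[0.002,0.001,0.001],-1],[[0,0.027,0.004],[0.002,0.001,0.001],-1],[[0,0.029,0.004],[0.002,0.001,0.001],-1]])

```text
time_s: 13.27
eef_pos: [439.1, 42.2, 44.6]
tcp_rot: [-0.441, 0.441, -0.553, 0.553]
wrist_force: [-2.2, 0.6, 10.4]
gripper_width: 0.5
```

Run:
```python
from h import *
st();plan([436.8,42.5,22],-0.224)
```

```text
t 13.27 tip [439.1  42.2  30.6] F [-2.25  0.64 10.45] w 0.5 y [ 0.001 -0.    -1.   ] jawyaw -0.224
shift m [ 0.0002  0.0086 -0.0023] turn [-0.0007 -0.0002  0.0002]
```

Call:
jog_arm(moves=[[[0,0.003,-0.002],[0,0,0],-1],[[0,0.006,-0.002],[0,0,0],-1],[[0,0.009,-0.002],[0,0,0],-1],[[0,0.01,-0.002],[0,0,0],-1],[[0,0.01,-0.002],[0,0,0],-1]])

```text
time_s: 13.68
eef_pos: [438.1, 42.5, 36.7]
tcp_rot: [-0.442, 0.44, -0.552, 0.554]
wrist_force: [-4.4, -1.1, 39.1]
gripper_width: 0.7
```

Call:
jog_arm(moves=[[[0,0.001,0],[0,0,0],-1],[[0,0.002,0],[0,0,0],-1],[[0,0.003,0],[0,0,0],-1],[[0,0.003,0],[0,0,0],-1],[[0,0.003,0],[0,0,0],-1]])

```text
time_s: 14.1
eef_pos: [438.1, 42.5, 36.4]
tcp_rot: [-0.442, 0.44, -0.551, 0.554]
wrist_force: [-7.5, 0.7, 50.2]
gripper_width: 0.4
```

Run:
```python
from h import *
st()
```

```text
t 14.1 tip [438.2  42.5  22.4] F [-7.53  0.72 50.23] w 0.4 y [ 0.005 -0.002 -1.   ] jawyaw -0.224
```

Tail is on its stop (tip 22.4, 50 N). Lift and go back to the foot.

Call:
jog_arm(moves=[[[0,-0.015,0],[0,0,0],-1],[[0,-0.03,0.0],[0,0,0],-1],[[0,-0.04,0.02],[0,0,0],-1],[[0,-0.04,0.05],[-0.005,0,0],-1],[[0,-0.036,0.06],[-0.005,0,0],-1]])

```text
time_s: 14.52
eef_pos: [502.2, 28.4, 73.7]
tcp_rot: [-0.442, 0.438, -0.552, 0.555]
wrist_force: [1.2, 0.2, 0.2]
gripper_width: 0.4
```

Run:
```python
from h import *
st();plan([497,28.2,40.5],-0.224)
cv2.imwrite('pics/w3.png',snapshot('wrist')[:,:,::-1])
```

```text
t 14.52 tip [502.3  28.4  59.7] F [1.23 0.21 0.24] w 0.4 y [ 0.007  0.    -1.   ] jawyaw -0.226
shift m [ 0.0014  0.0192 -0.0051] turn [-0.0073 -0.0024 -0.0018]
```

View pics/w3.png

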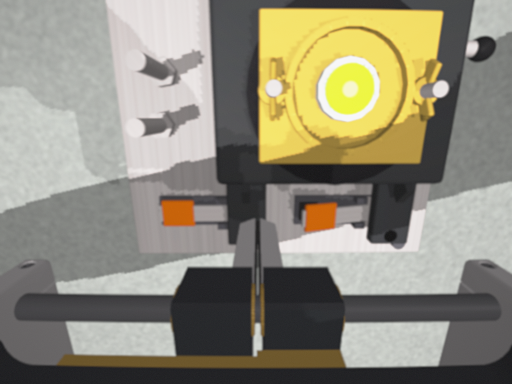

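Call:
jog_arm(moves=[[[0.001,0.004,-0.005],[-0.007,-0.002,-0.002],-1],[[0.001,0.01,-0.005],[-0.007,-0.002,-0.002],-1],[[0.001,0.016,-0.005],[-0.007,-0.002,-0.002],-1],[[0.001,0.019,-0.005],[-0.007,-0.002,-0.002],-1],[[0.001,0.019,-0.005],[-0.007,-0.002,-0.002],-1]])

```text
time_s: 14.98
eef_pos: [494.6, 28.5, 52.2]
tcp_rot: [0.439, -0.443, 0.554, -0.552]
wrist_force: [0.2, -0.9, -0.2]
gripper_width: 0.4
```

Run:
```python
from h import *
st();plan([497,28.2,37],-0.224)
```

```text
t 14.98 tip [494.5  28.4  38.2] F [ 0.19 -0.87 -0.15] w 0.4 y [-0.005 -0.001 -1.   ] jawyaw -0.224
shift m [-0.0003  0.0012  0.0024] turn [ 0.0047 -0.0002  0.0023]
```

Call:
jog_arm(moves=[[[0,0.001,0.002],[0.004,0,0.002],-1],[[0,0.002,0.002],[0.004,0,0.002],-1],[[0,0.002,0.002],[0.004,0,0.002],-1],[[0,0.002,0.002],[0.004,0,0.002],-1],[[0,0.002,0.002],[0.004,0,0.002],-1]])

```text
time_s: 15.4
eef_pos: [495.0, 28.5, 51.5]
tcp_rot: [0.44, -0.442, 0.553, -0.552]
wrist_force: [-5.0, 0.7, 20.3]
gripper_width: 0.2
```

Call:
jog_arm(moves=[[[0,0.001,0],[0,0,0],-1],[[0,0.002,0],[0,0,0],-1],[[0,0.002,0],[0,0,0],-1],[[0,0.002,0],[0,0,0],-1],[[0,0.002,0],[0,0,0],-1]])

```text
time_s: 15.82
eef_pos: [494.9, 28.5, 51.4]
tcp_rot: [-0.441, 0.442, -0.552, 0.553]
wrist_force: [-4.3, -0.8, 24.4]
gripper_width: 0.4
```

Call:
jog_arm(moves=[[[0,0.001,0],[0,0,0],-1],[[0,0.002,0],[0,0,0],-1],[[0,0.002,0],[0,0,0],-1],[[0,0.002,0],[0,0,0],-1],[[0,0.002,0],[0,0,0],-1]])

```text
time_s: 16.23
eef_pos: [494.8, 28.5, 51.3]
tcp_rot: [-0.441, 0.442, -0.551, 0.553]
wrist_force: [-4.0, -1.7, 25.2]
gripper_width: 0.3
```

Run:
```python
from h import *
st();plan([497,28.2,150])
```

```text
t 16.23 tip [494.9  28.5  37.3] F [-3.99 -1.74 25.24] w 0.3 y [ 0.001 -0.003 -1.   ] jawyaw -0.222
shift m [ 1.000e-04 -1.127e-01  2.300e-03] turn [0. 0. 0.]
```

Call:
jog_arm(moves=[[[0,0,0],[0,0,0],-1],[[0,0,0],[0,0,0],-1],[[0,0,0],[0,0,0],-1],[[0,0,0],[0,0,0],-1],[[0,0,0],[0,0,0],-1]])

```text
time_s: 16.65
eef_pos: [494.7, 28.8, 51.7]
tcp_rot: [-0.441, 0.442, -0.551, 0.553]
wrist_force: [-1.7, 1.1, 10.6]
gripper_width: 0.1
```

Call:
jog_arm(moves=[[[0,0,0],[0,0,0],-1],[[0,0,0],[0,0,0],-1],[[0,0,0],[0,0,0],-1],[[0,0,0],[0,0,0],-1],[[0,0,0],[0,0,0],-1]])

```text
time_s: 17.07
eef_pos: [494.7, 28.8, 51.9]
tcp_rot: [-0.441, 0.442, -0.551, 0.553]
wrist_force: [0.6, -0.5, 6.9]
gripper_width: 0.7
```

Call:
jog_arm(moves=[[[0,0,0],[0,0,0],-1],[[0,0,0],[0,0,0],-1],[[0,0,0],[0,0,0],-1],[[0,0,0],[0,0,0],-1],[[0,0,0],[0,0,0],-1]])

```text
time_s: 17.48
eef_pos: [494.7, 28.8, 51.9]
tcp_rot: [-0.442, 0.442, -0.551, 0.553]
wrist_force: [0.6, 0.4, 6.9]
gripper_width: 0.4
```

Call:
jog_arm(moves=[[[0,-0.015,0],[0,0,0],-1],[[0,-0.04,0],[0,0,0],-1],[[0,-0.075,0],[0,0,0],-1],[[0.03,-0.1,0],[0,0,0],-1],[[0.06,-0.12,0],[0,0,0],-1]])

```text
time_s: 17.9
eef_pos: [481.8, -27.9, 173.6]
tcp_rot: [-0.444, 0.443, -0.549, 0.552]
wrist_force: [0.2, -1.3, -0.2]
gripper_width: 0.4
```

Call:
jog_arm(moves=[[[0.03,0,0],[0,0,0],-1],[[0.07,0,0],[0,0,0],-1],[[0.11,0,0],[0,0,0],-1],[[0.13,0,0],[0,0,0],-1],[[0.13,0,0],[0,0,0],-1]])

```text
time_s: 18.32
eef_pos: [451.6, -160.1, 173.0]
tcp_rot: [-0.44, 0.442, -0.551, 0.554]
wrist_force: [0.9, 0.1, -1.1]
gripper_width: 0.4
```

Run:
```python
from h import *
st()
cv2.imwrite('pics/w4.png',snapshot('wrist')[:,:,::-1])
for n,(x0,y0,x1,y1) in (("top",(140,120,270,245)),("scene",(240,150,360,240))):
    im=snapshot(n);c=get_calibration(n);o=cv2.imread(f'pics/{n}0.png')
    for b,s in blobs(im,(7,180,120),(17,255,255)):
        if x0<b[0]<x1 and y0<b[1]<y1: print(n,b,s[4])
    cv2.imwrite(f'pics/{n}end.png',cv2.resize(np.hstack([o[y0:y1,x0:x1],im[y0:y1,x0:x1,::-1]]),None,fx=3,fy=3,interpolation=cv2.INTER_CUBIC))
    # level: yellow-green blob
    for I,t in((o[:,:,::-1].copy(),'before'),(im,'after')):
        print(n,t,[(b.round(2),s[4]) for b,s in blobs(I,(28,120,120),(45,255,255),6) if x0<b[0]<x1 and y0<b[1]<y1])
```

```text
t 18.32 tip [ 451.7 -160.2  159. ] F [ 0.88  0.13 -1.06] w 0.4 y [ 0.001 -0.005 -1.   ] jawyaw -0.224
top [175.         164.20689655] 58
top [237.53968254 176.66666667] 63
top [166.40350877 203.84210526] 57
top [229.5        217.48387097] 62
top before [(array([203.02, 168.64]), np.int32(58))]
top after [(array([202.96, 168.58]), np.int32(57))]
scene [305.38888889 162.77777778] 18
scene [325.07692308 182.80769231] 26
scene [263.06666667 184.53333333] 15
scene [282.14285714 204.96428571] 28
scene before [(array([305.2, 182.4]), np.int32(15))]
scene after [(array([305.2, 182.4]), np.int32(15))]
```

View pics/sceneend.png

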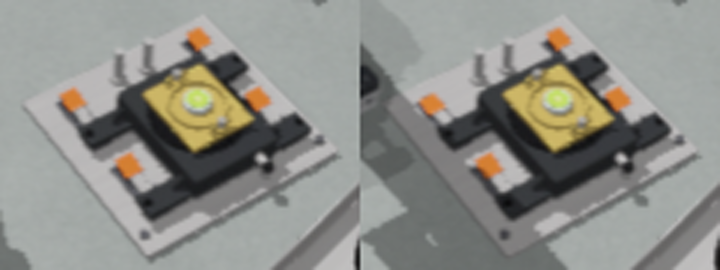

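View pics/topend.png

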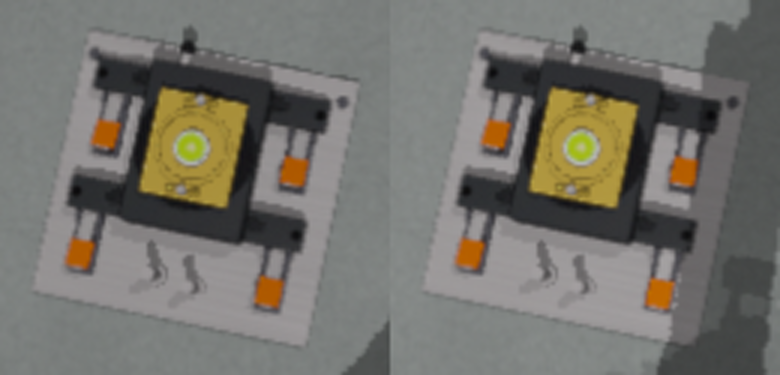

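```bash
python3 -c "
from plant import *
print(job_done())"
```

```text
the job is handed in; nothing more can be done
None
```

The rocking foot was foot_mm (own x = −60, y = −95). I pressed its shim's tail flat and handed the job in at about 18 s; no verdict is reported.

- **Finding the foot:** I pressed all four feet with closed fingertips. foot_pm, foot_pp and foot_mp stopped the fingertips at 38.1 to 38.3 mm under 6 to 15 N. foot_mm gave way to about 35.1 mm, and a second press dipped it to 35.2 mm.
- **Shim:** I pressed the orange tail at foot_mm down until the fingertips stopped at 22.4 mm with 50 N on the wrist, so it is on its stop.
- **Checking the foot:** Pressed again, foot_mm held at 37.9 mm under 7 N for about 0.8 s. Under 25 N it read 37.3 mm. That could be a tilt of up to about 0.008 rad, right at the limit, which is why I added the gentler hold.
- **Final pictures:** The other three orange pads and the spirit level are within 0.1 pixel of where they started. The fourth pad shifted about 1.6 pixels in the scene view, a bit less than the 2.3 or so I would expect for a 12 mm drop. Its outline was partly lost, so I relied on the contact height instead. The arm ended clear of everything.
- **Not measured:** I compared only the anvil area before and after; the arm met nothing else on the way. An attempt to measure the tilt from pictures failed with a script error, so the rocking foot was identified by force and height alone.

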